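# Sweep copper offcuts into the scrap pan

### The job

Using the fingers as a broom, sweep the three curled copper offcuts along the bench and up the low lip of the three-sided sheet-metal scrap pan, so that all three lie wholly inside it. Only push them: do not lift or carry them. Leave the ring gauge, the small steel block and the eye loupe standing where they are.

Things in the scene. Friction and masses are not known exactly. Their poses are not given: they have to be found in the camera images.
- scrap_pan: Bare sheet-metal pan screwed to the bench (never moves), 130 mm deep (its x), 180 wide (its y), open at -x. Origin: centre, at bench height; z up, +x points from mouth to back wall. Floor 1.5 mm above the bench. Side and back walls 3 mm thick, 31 mm high, 174 mm apart inside. Two tabs with screws, 5 mm high, stick out 21 mm behind it.
- pan_mouth (a point): Middle of the pan's open edge: pan x = -65 mm, y = 0, at floor height. From here a lip as wide as the pan slopes down to the bench over 18 mm.
- offcut_a: A loose curled copper strip offcut, a flat coil lying on the bench, about 23 x 25 mm and 9 mm high, some 14 g, one of three alike. Origin: centre of its underside; z up. It slides and also turns easily when pushed off-centre.
- offcut_b: A loose curled copper strip offcut, a flat coil lying on the bench, about 23 x 25 mm and 9 mm high, some 14 g, one of three alike. Origin: centre of its underside; z up. It slides and also turns easily when pushed off-centre.
- offcut_c: A loose curled copper strip offcut, a flat coil lying on the bench, about 23 x 25 mm and 9 mm high, some 14 g, one of three alike. Origin: centre of its underside; z up. It slides and also turns easily when pushed off-centre.
- ring_gauge: Loose plain steel ring gauge, 58 mm across, 18 mm high, lying flat; a bystander. Origin: centre of its underside.
- steel_block: Loose ground steel block, 25 x 26 x 22 mm high; a bystander. Origin: centre of its underside.
- loupe: Loose black eye loupe, 41 mm across, 31 mm high; a bystander. Origin: centre of its underside.

How it is judged (in metres and radians):
At the end, for the whole second after the job is handed in: All three offcuts rest in the pan, each with its centre at least 8 mm past the mouth edge and between the walls, lower than 18 mm; the three bystanders are within 15 mm of where they stood (x of offcut_a in the frame of scrap_pan between -0.057 and 0.065 m and y of offcut_a in the frame of scrap_pan between -0.088 and 0.088 m and height (world z) of each of offcut_a, offcut_b, offcut_c below 0.018 m and linear speed of each of offcut_a, offcut_b, offcut_c below 0.02 m/s and x of offcut_b in the frame of scrap_pan between -0.057 and 0.065 m and y of offcut_b in the frame of scrap_pan between -0.088 and 0.088 m and x of offcut_c in the frame of scrap_pan between -0.057 and 0.065 m and y of offcut_c in the frame of scrap_pan between -0.088 and 0.088 m and distance of each of ring_gauge, steel_block, loupe from where it was at the start of the episode below 0.015 m); the robot touches nothing.
It fails at once if an offcut is lifted: its underside centre rises more than 18 mm above the bench (height (world z) of any of offcut_a, offcut_b, offcut_c above 0.018 m).
It fails at once if a bystander is pushed more than 15 mm or lifted (distance of any of ring_gauge, steel_block, loupe from where it was at the start of the episode above 0.015 m).
It also fails if it takes over 72 s, if anything falls off the work surface, if the arm or the gripper's body presses on something with over 40 N, if the wrist force passes 120 N, or if a joint passes its speed limit or range.

### The arm

A 6-joint arm with a two-finger parallel gripper is mounted at the origin on a cart in front of the work surface, level with it; the furniture and walls round the work are solid. World frame = base frame: x ahead of the robot, y to its left, z up, the work surface at z = 0. Lengths are in mm, angles in rad, forces in N, time in s.
With the tool pointing down it reaches from about 350 to 975 mm from the base axis. Payload 7.1 kg.
Tool frame: the origin (TCP) lies at the very end of the fingers, on their centre line; the grasp point (between the pads) lies 19 mm behind it; y points along the fingers, x is the direction in which the jaws open and shut, and the axes are right-handed (so a half turn about y gives the same grasp; the last joint's range is limited). The gripper opens to 88 mm and grips with 3 to 60 N. Pads are 20 mm wide; open, the fingers measure 115 mm over their backs; the gripper's body (75 mm by 178 mm) begins 61 mm behind the grasp point.
Start: joints at [1.279, 0.423, 1.63, -0, 1.089, -0.019], TCP at [168.361, 601.88, 222.675] pointing down, gripper open.
Joint ranges: [-3, 3], [-0.9, 2.11], [0.09, 2.58], [-1.31, 4.45], [0.11, 2.69], [-2.54, 2.54]. Speed limits (rad/s): [2.39, 2.39, 3.01, 3.14, 3.14, 3.14].

### API

Orientations are given as a rotation vector (axis times angle).
In Python, from workcell import ctrl gives the robot as it stands. The module is installed in compiled form; this text tells all that it offers.
- The arm moves only by the tool jog_arm, never from a script. Its argument "steps" is a list of rows, each an object with "turn": the turn, a rotation vector about the world's x, y, z scaled (see below), a list of three; "dp": the shift along the world's x, y, z scaled (see below), a list of three; "claw": the opening, from 0 (shut) to 1 (fully open). In form: [{"turn": [wx, wy, wz], "dp": [x, y, z], "claw": claw}, ...]. A call has 1 to 12 rows; each row is the pose to reach, as a shift and turn from the pose measured when the call began, turning the shorter way round; what a row does not reach only later rows make up. The controller multiplies each number of a shift by 80 mm and each number of a turn by pi rad. A row lasts 1/12 s, in which the tool goes at most 41.7 mm and 7.16 degrees, less where a joint would pass 70% of its speed; a pose out of reach is approached as far as the arm can. A call with a number of a shift or a turn outside -1 to 1 is refused whole. A call with a gripper value outside its range is refused whole. The fingers move at their own pace and stop on an object; the grip force is fixed at half the most. Time passes only in rows, so rows that repeat a pose let the fingers close. It gives the time, the measured TCP pose, the force and the opening at its end, in the units of the state.
- ctrl.get_obs(): the state, without advancing time (a new reading comes with each control period).
- ctrl.get_image(name): name is "side" or "top" or "wrist"; returns a dict with "img" (420x560x3 uint8, red, green, blue), "range_z" (420x560 float32, mm along the optical axis (not along the pixel's ray), 0 where there is no reading), "fovy" (degrees; the focal length in pixels is half the picture's height over the tangent of half this angle, whatever the lens; pixels are square), "cx", "cy" (the principal point, pixels), "camera_from_world" (4x4, takes a point from world to camera coordinates); the wrist camera has in their place "hand_eye" (4x4, takes a point from camera to tool coordinates, whose origin is the TCP and whose axes are the tool frame's). Camera axes: x right, y down, z forward; pixel columns grow to the right and rows downward; lengths in mm; the calibration is good to about 2 mm. A picture is of the moment at which its call begins: read the wrist's pose just before it.
- ctrl.close_job(): hands the job in, once; it reports no verdict.
The state is a dict: "t": time; "qpos": joint angles; "qvel": joint speeds; "joint_torque": joint torques, N m; "ee_pos": TCP position; "orientation": TCP orientation; "ft_force": force on the tool from outside, world axes, zero at the start; "moment": the same for the moment, N m; "width": finger opening in mm.
Only numpy, scipy, OpenCV 4.12 (cv2) and the standard library are available. Lean on these libraries where they do the work, as an engineer would, in place of code of your own. Each camera call takes 0.05 s, during which the arm holds its last target.

## Working session

There is one attempt and no reset: what is moved stays moved. The work goes in short steps, Python scripts to look and compute and a tool call to move; the robot and the scene stay as the last step left them, time stands still between calls to the robot, and variables do not carry over. Pictures are saved under pics/ and viewed, and the job is handed in when it is done.

Besides the shell and the picture viewer there is one more tool, called after ">>>" by a JSON object that holds its "name" and its "arguments", one argument or row to a line. jog_arm: Moves the arm, as the interface text tells. Its arguments: {"type":"object","properties":{"steps":{"type":"array","items":{"type":"object","properties":{"turn":{"type":"array","items":{"type":"number"}},"dp":{"type":"array","items":{"type":"number"}},"claw":{"type":"number"}}}}},"required":["steps"]}

```bash
mkdir -p pics
cat > h.py <<'E'
import numpy as np, cv2
from workcell import ctrl
def pts(d):
    z=d["range_z"]; h,w=z.shape
    f=h/2/np.tan(np.radians(d["fovy"])/2)
    u,v=np.meshgrid(np.arange(w),np.arange(h))
    P=np.stack([(u-d["cx"])/f*z,(v-d["cy"])/f*z,z],-1)
    T=np.linalg.inv(d["camera_from_world"])
    return P@T[:3,:3].T+T[:3,3]
def save(d,n): cv2.imwrite(f"pics/{n}.png",d["img"][:,:,::-1])
E
python3 - <<'E'
from h import *
print(ctrl.get_obs())
for n in ("top","side"):
    d=ctrl.get_image(n); save(d,n+"0"); P=pts(d)
    np.save(n+".npy",P); print(n,d["fovy"],np.linalg.inv(d["camera_from_world"]).round(2))
E
```

```text
{'t': 0.0, 'qpos': array([ 1.27900793e+00,  4.23843618e-01,  1.63066758e+00, -2.32113633e-05,
        1.08863607e+00, -1.90144906e-02]), 'qvel': array([ 8.08519563e-05,  7.53511906e-04,  3.81747088e-04, -9.02312534e-04,
        5.46054588e-05, -1.16184019e-03]), 'joint_torque': array([-2.23057919e-03, -5.44610631e+01, -2.73664713e+01,  6.43522432e-02,
        2.26806861e-02, -1.39751455e-04]), 'ee_pos': array([168.20704197, 601.36070169, 221.90879031]), 'orientation': array([-1.32692842, -1.0050551 ,  1.00712597]), 'ft_force': array([ 0.28856922, -0.52192522,  0.88444519]), 'moment': array([-0.04905259,  0.03140695, -0.01547326]), 'width': 88.04026945120079}
top 42.3327792959397 [[-1.00000e-02 -1.00000e+00  9.00000e-02  4.08610e+02]
 [-1.00000e+00  1.00000e-02 -1.00000e-02  5.63200e+01]
 [ 1.00000e-02 -9.00000e-02 -1.00000e+00  1.08615e+03]
 [ 0.00000e+00  0.00000e+00  0.00000e+00  1.00000e+00]]
side 44.94319647396185 [[ 9.9000e-01 -1.0000e-01  1.4000e-01  3.8699e+02]
 [-1.7000e-01 -5.6000e-01  8.1000e-01 -7.2623e+02]
 [-0.0000e+00 -8.2000e-01 -5.7000e-01  5.8043e+02]
 [ 0.0000e+00  0.0000e+00  0.0000e+00  1.0000e+00]]
```

View pics/top0.png

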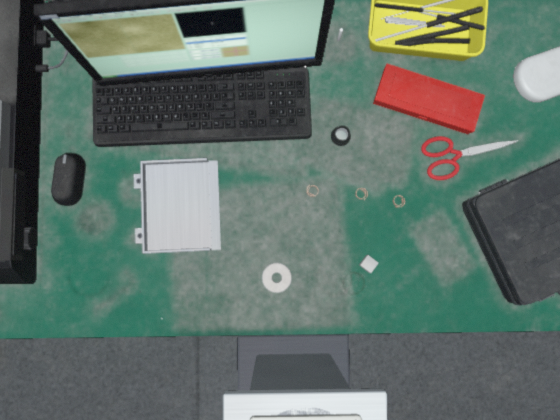

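View pics/side0.png

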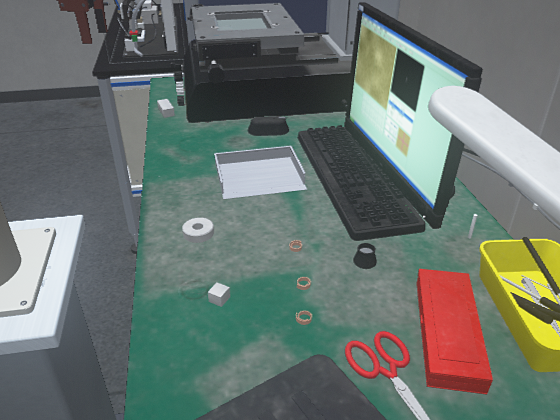

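Run:
```python
from h import *
d=ctrl.get_image("top"); P=pts(d)
from scipy import ndimage as nd
z=P[...,2]
print("bench",np.median(z[200:320,230:400]))
m=(z>4)&(z<60)
m[:,:100]=0
lab,n=nd.label(m)
for i,s in enumerate(nd.find_objects(lab)):
    k=lab==i+1
    if k.sum()<15: continue
    Q=P[k]; 
    print(i,k.sum(),"px",s[1].start,s[1].stop,s[0].start,s[0].stop,"lo",Q.min(0).round(1),"hi",Q.max(0).round(1))
hsv=cv2.cvtColor(d["img"],cv2.COLOR_RGB2HSV)
for (u,v) in [(313,190),(362,194),(399,201)]:
    w=np.s_[v-12:v+13,u-12:u+13]
    Q=P[w].reshape(-1,3); k=Q[:,2]>2.5
    print(u,v,k.sum(),Q[k].min(0),Q[k].max(0))
for a in [(141,162),(145,252),(218,162),(220,249),(212,205),(219,205),(222,205)]: print(a,P[a[1],a[0]].round(1))
print(P[205,136:226:3].round(1).tolist())
im=cv2.resize(d["img"][120:300,120:420],None,fx=2.6,fy=2.6,interpolation=cv2.INTER_CUBIC)
cv2.imwrite("pics/z0.png",im[:,:,::-1])
```

```text
bench 0.6173188718968277
5 2446 px 374 486 0 47 lo [ 828.5 -367.     4. ] hi [ 941.9 -155.9   60. ]
84 41 px 373 386 11 20 lo [ 890.8 -180.1    4. ] hi [ 918.5 -144.8   59.1]
228 321 px 464 483 27 53 lo [ 809.4 -359.4    4.1] hi [ 881.6 -339.3   59.7]
287 15 px 458 464 32 38 lo [ 860.7 -340.6    4. ] hi [ 871.5 -330.1    7.8]
303 21 px 337 342 34 41 lo [845.6 -80.9  25.7] hi [849.3 -75.6  59.1]
366 562 px 370 475 41 61 lo [ 799.5 -343.9    4. ] hi [ 840.8 -140.9   60. ]
501 15875 px 100 323 56 147 lo [638.4 -47.2   4. ] hi [810.  403.7  60. ]
551 4414 px 373 485 63 134 lo [ 656.5 -376.4    4.1] hi [ 796.2 -147.9   41.8]
961 318 px 330 351 125 146 lo [ 636.6 -101.2    4.4] hi [671.9 -60.4  36.7]
1052 1042 px 421 518 135 180 lo [ 563.9 -439.5    4. ] hi [ 655.2 -243.1   15.8]
1280 988 px 136 213 157 253 lo [424.4 178.9   4. ] hi [614.6 331.3  37. ]
1316 1404 px 461 560 158 306 lo [ 315.3 -501.8    4. ] hi [ 596.7 -318.2   60. ]
3148 197 px 359 378 255 273 lo [ 380.5 -145.1    4.2] hi [ 413.8 -112.7   28.3]
3239 622 px 262 292 262 292 lo [345.8  22.6   4.1] hi [402.2  80.   23.8]
4573 5
[... 540 characters left out ...]
 205) [517.3 165.1   2.1]
(222, 205) [517.5 159.3   0. ]
[[519.7, 332.4, -2.7], [519.7, 326.6, -3.3], [516.6, 313.2, 26.9], [517.8, 310.5, 13.8], [519.3, 308.1, -1.6], [518.6, 300.5, 5.3], [518.9, 295.4, 1.5], [518.7, 289.2, 2.3], [518.4, 282.7, 5.0], [518.7, 277.4, 1.5], [518.6, 271.3, 1.7], [518.2, 264.8, 4.6], [518.7, 259.7, -0.4], [518.5, 253.5, 0.7], [518.5, 247.7, -0.2], [408.6, 56.3, 1086.2], [518.2, 235.3, 2.0], [518.2, 229.4, 1.4], [517.9, 223.1, 3.3], [517.9, 217.2, 2.5], [518.1, 211.5, -0.1], [517.7, 205.0, 3.5], [517.4, 198.7, 5.6], [517.8, 193.3, 1.3], [517.8, 187.5, -0.3], [517.4, 181.0, 3.3], [517.6, 175.3, 1.2], [517.4, 169.2, 1.6], [517.9, 163.7, -3.5], [517.7, 157.5, -2.2]]
```

View pics/z0.png

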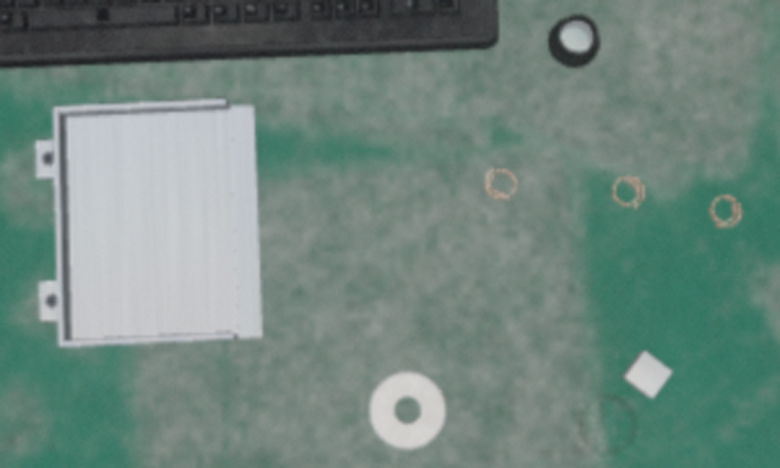

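```bash
cat >> h.py <<'E'
def ray(d,u,v,z):
    h=420; f=h/2/np.tan(np.radians(d["fovy"])/2)
    T=np.linalg.inv(d["camera_from_world"]); r=T[:3,:3]@np.array([(u-d["cx"])/f,(v-d["cy"])/f,1]); o=T[:3,3]
    return o+r*(z-o[2])/r[2]
E
python3 - <<'E'
from h import *
d=ctrl.get_image("top")
Z=lambda u,v,z:ray(d,(u+.5)/2.6+120-.5,(v+.5)/2.6+120-.5,z).round(1)[:2]
for n,u,v,z in [("backtop",53,108,31),("backbot",60,346,31),("fronttop",228,101,31),("frontbot",237,337,31),("liptop",254,106,0),("lipbot",263,338,0),("c1",501,184,6),("c2",628,192,6),("c3",726,212,6),("loupe",574,40,25),("ring",407,410,18),("block",648,374,22)]: print(n,Z(u,v,z))
d=ctrl.get_image("side"); 
im=cv2.resize(d["img"][130:340,170:430],None,fx=3,fy=2.85,interpolation=cv2.INTER_CUBIC)
cv2.imwrite("pics/s1.png",im[:,:,::-1])
for u,v in [(296,245),(304,283),(304,317)]: print(ray(d,u,v,5).round(1))
E
```

```text
backtop [602.6 317. ]
backbot [423.3 309.7]
fronttop [606.6 184.9]
frontbot [428.3 178.2]
liptop [608.3 168.4]
lipbot [427.9 161.9]
c1 [544.2 -22.6]
c2 [ 536.8 -120.6]
c3 [ 520.5 -196. ]
loupe [652.3 -79.2]
ring [372.3  52.1]
block [ 397.  -129.4]
[545.  -23.4   5. ]
[ 537.5 -123.8    5. ]
[ 521.1 -197.5    5. ]
```

View pics/s1.png

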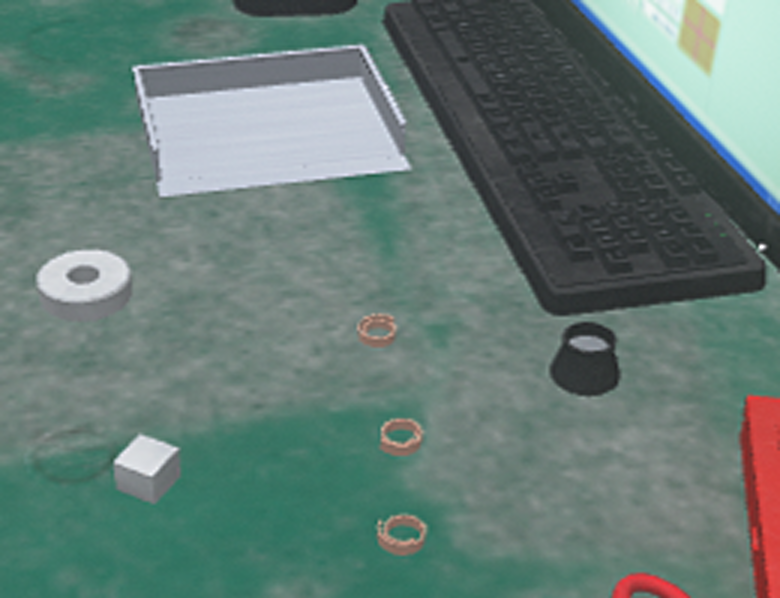

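Run:
```python
from h import *
from scipy.spatial.transform import Rotation as R
o=ctrl.get_obs(); M=R.from_rotvec(o["orientation"]).as_matrix(); print(M.round(3))
a=np.degrees(np.arctan2(M[1,0],M[0,0]));print("jaw yaw",a)
```

```text
[[ 0.269 -0.    -0.963]
 [ 0.963 -0.001  0.269]
 [-0.001 -1.     0.   ]]
jaw yaw 74.37003411051016
```

>>> {"name": "jog_arm", "arguments": {
  "steps": [
    {"dp":[0.2,-0.33,0],"turn":[0,0,-0.03],"claw":0.16},
    {"dp":[0.4,-0.67,0],"turn":[0,0,-0.06],"claw":0.16},
    {"dp":[0.6,-1,0],"turn":[0,0,-0.09],"claw":0.16},
    {"dp":[0.6,-1,0],"turn":[0,0,-0.1],"claw":0.16}
  ]
}}

```text
t: 0.58
ee_pos: [217.7, 517.4, 221.8]
orientation: [-1.436, -0.76, 0.764]
ft_force: [-0.0, 0.8, 0.0]
width: 64.6
```

>>> {"name": "jog_arm", "arguments": {
  "steps": [
    {"dp":[0.3,-0.5,0],"turn":[0,0,-0.03],"claw":0.16},
    {"dp":[0.6,-1,0],"turn":[0,0,-0.06],"claw":0.16},
    {"dp":[0.6,-1,0],"turn":[0,0,-0.09],"claw":0.16}
  ]
}}

```text
t: 0.83
ee_pos: [266.6, 433.6, 221.4]
orientation: [-1.508, -0.536, 0.543]
ft_force: [-0.5, -0.2, 0.3]
width: 44.8
```

>>> {"name": "jog_arm", "arguments": {
  "steps": [
    {"dp":[0.3,-0.5,0],"turn":[0,0,-0.03],"claw":0.16},
    {"dp":[0.6,-1,0],"turn":[0,0,-0.06],"claw":0.16},
    {"dp":[0.6,-1,0],"turn":[0,0,-0.09],"claw":0.16}
  ]
}}

```text
t: 1.08
ee_pos: [315.6, 349.9, 221.2]
orientation: [-1.554, -0.31, 0.318]
ft_force: [-1.0, 0.6, 0.7]
width: 24.8
```

>>> {"name": "jog_arm", "arguments": {
  "steps": [
    {"dp":[0.3,-0.5,-0.3],"turn":[0,0,-0.03],"claw":0.16},
    {"dp":[0.6,-1,-0.5],"turn":[0,0,-0.06],"claw":0.16},
    {"dp":[0.6,-1,-0.5],"turn":[0,0,-0.09],"claw":0.16}
  ]
}}

```text
t: 1.33
ee_pos: [364.0, 267.0, 180.1]
orientation: [-1.575, -0.083, 0.094]
ft_force: [-0.1, -0.3, -0.5]
width: 14.5
```

>>> {"name": "jog_arm", "arguments": {
  "steps": [
    {"dp":[0.3,-0.5,0],"turn":[0,0,-0.03],"claw":0.16},
    {"dp":[0.6,-1,0],"turn":[0,0,-0.04],"claw":0.16},
    {"dp":[0.6,-1,0],"turn":[0,0,-0.04],"claw":0.16}
  ]
}}

```text
t: 1.58
ee_pos: [413.7, 183.5, 180.0]
orientation: [-1.578, 0.02, -0.008]
ft_force: [1.0, 0.4, 0.5]
width: 13.9
```

>>> {"name": "jog_arm", "arguments": {
  "steps": [
    {"dp":[0.3,-0.5,0],"turn":[0,0,0],"claw":0.16},
    {"dp":[0.6,-1,0],"turn":[0,0,0],"claw":0.16},
    {"dp":[0.6,-1,0],"turn":[0,0,0],"claw":0.16}
  ]
}}

```text
t: 1.83
ee_pos: [464.0, 100.3, 180.3]
orientation: [-1.578, 0.02, -0.011]
ft_force: [-0.3, 0.1, 0.7]
width: 14.1
```

>>> {"name": "jog_arm", "arguments": {
  "steps": [
    {"dp":[0.3,-0.5,0],"turn":[0,0,0.01],"claw":0.16},
    {"dp":[0.5,-1,0],"turn":[0,0,0.015],"claw":0.16},
    {"dp":[0.5,-1,0],"turn":[0,0,0.015],"claw":0.16}
  ]
}}

```text
t: 2.08
ee_pos: [506.4, 16.4, 180.7]
orientation: [-1.579, -0.018, 0.022]
ft_force: [0.0, -0.3, 0.1]
width: 14.1
```

>>> {"name": "jog_arm", "arguments": {
  "steps": [
    {"dp":[0.3,-0.5,-0.4],"claw":0.16},
    {"dp":[0.5,-1,-0.8],"claw":0.16},
    {"dp":[0.5,-1,-1],"claw":0.16},
    {"dp":[0.5,-1,-1],"claw":0.16}
  ]
}}

```text
invalid input at $.steps[0]: expected keys turn, dp, claw
```

Run:
```python
from h import *
o=ctrl.get_obs(); print(o["ee_pos"],o["orientation"],o["width"])
d=ctrl.get_image("top"); save(d,"t2")
d=ctrl.get_image("side"); save(d,"s2")
```

```text
[506.3646801   16.39623541 180.69802372] [-1.57924207 -0.01803539  0.02238203] 14.089249187840842
```

View pics/s2.png

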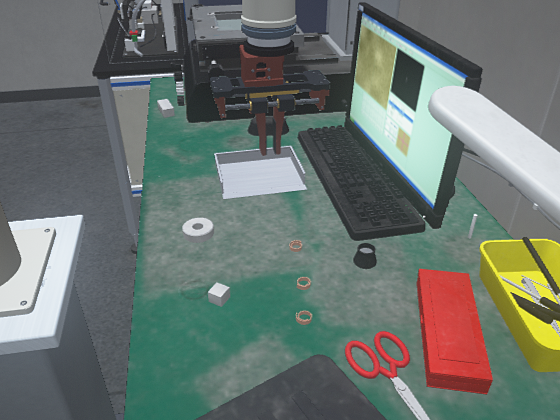

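View pics/t2.png

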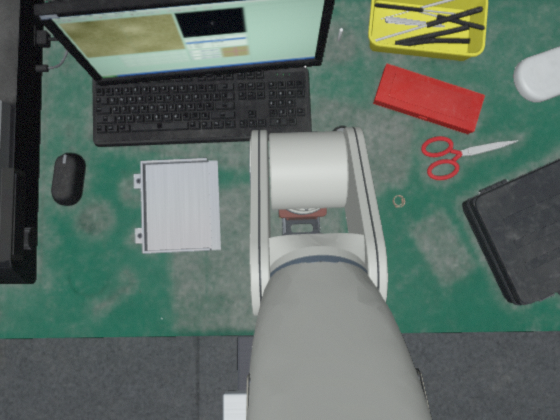

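>>> {"name": "jog_arm", "arguments": {
  "steps": [
    {"dp":[0.24,-0.5,-0.3],"turn":[0,0,0],"claw":0.16},
    {"dp":[0.48,-1,-0.6],"turn":[0,0,0],"claw":0.16},
    {"dp":[0.48,-1,-1],"turn":[0,0,0],"claw":0.16},
    {"dp":[0.48,-1,-1],"turn":[0,0,0],"claw":0.16}
  ]
}}

```text
t: 2.52
ee_pos: [540.4, -61.9, 94.8]
orientation: [-1.577, -0.007, 0.027]
ft_force: [-1.8, 1.5, 0.5]
width: 14.0
```

>>> {"name": "jog_arm", "arguments": {
  "steps": [
    {"dp":[0,0,-0.4],"turn":[0,0,0],"claw":0.16},
    {"dp":[0,0,-0.8],"turn":[0,0,0],"claw":0.16},
    {"dp":[0,0,-1],"turn":[0,0,0],"claw":0.16},
    {"dp":[0,0,-1],"turn":[0,0,0],"claw":0.16}
  ]
}}

```text
t: 2.85
ee_pos: [537.2, -59.7, 12.4]
orientation: [-1.576, -0.003, 0.033]
ft_force: [-0.4, -0.6, 0.2]
width: 14.2
```

Run:
```python
from h import *
o=ctrl.get_obs(); print(o["ee_pos"],o["orientation"],o["width"])
d=ctrl.get_image("side"); save(d,"s3")
d=ctrl.get_image("wrist"); save(d,"w3")
```

```text
[537.21805917 -59.65892353  12.38850549] [-1.57585533 -0.00270495  0.03289176] 14.16827508713028
```

View pics/s3.png

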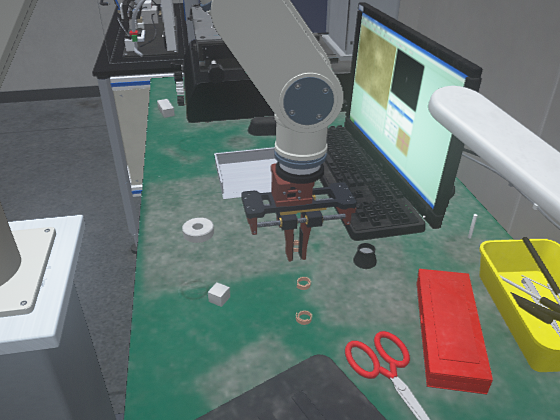

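View pics/w3.png

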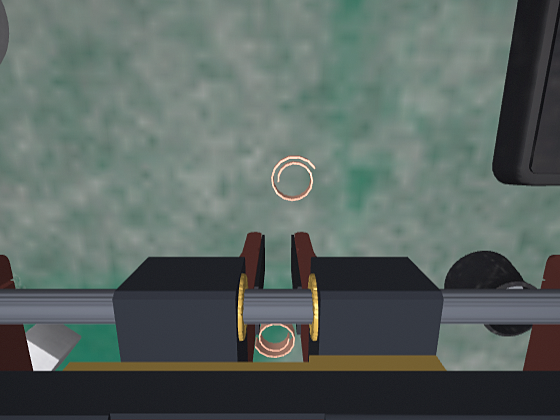

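>>> {"name": "jog_arm", "arguments": {
  "steps": [
    {"dp":[0.1,-0.02,-0.1],"turn":[0,0,0],"claw":0.16},
    {"dp":[0.1,-0.02,-0.1],"turn":[0,0,0],"claw":0.16},
    {"dp":[0.1,-0.02,-0.1],"turn":[0,0,0],"claw":0.16}
  ]
}}

```text
t: 3.2
ee_pos: [549.4, -61.7, 8.6]
orientation: [-1.577, -0.009, 0.027]
ft_force: [0.8, 0.5, 0.0]
width: 14.0
```

Run:
```python
from h import *
from scipy.spatial.transform import Rotation as R
o=ctrl.get_obs(); M=R.from_rotvec(o["orientation"]).as_matrix()
print(o["ee_pos"],M.round(3),o["width"],o["ft_force"])
d=ctrl.get_image("wrist"); save(d,"w4")
He=d["hand_eye"]; 
T=np.eye(4); T[:3,:3]=M; T[:3,3]=o["ee_pos"]
d["camera_from_world"]=np.linalg.inv(T@He)
P=pts(d); print(P[170:190:5,280:310:5,2].round(1), ray(d,292,180,5))
```

```text
[549.37054618 -61.7452934    8.5962776 ] [[ 1.    -0.011 -0.023]
 [ 0.023 -0.007  1.   ]
 [-0.011 -1.    -0.006]] 13.973062177290554 [0.80423391 0.49576519 0.04368282]
[[-1.2 -0.9  5.9  0.1 -0.3  0. ]
 [-0.6 -0.3 -0.5 -1.  -1.3 -1. ]
 [-1.2 -0.2  1.8  0.  -0.6 -0.5]
 [-0.5 -1.9  7.5 -1.  -1.2 -1.9]] [556.34657752 -24.3667291    5.        ]
```

View pics/w4.png

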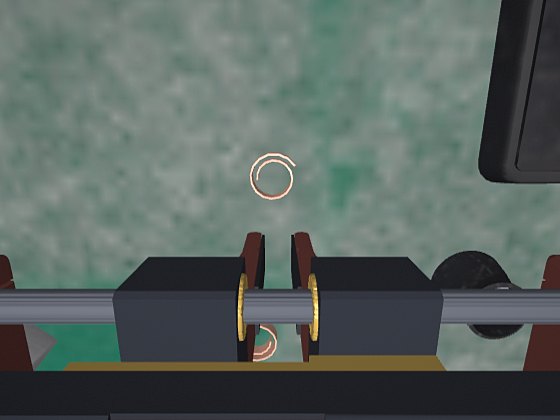

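>>> {"name": "jog_arm", "arguments": {
  "steps": [
    {"dp":[-0.04,0,-0.05],"turn":[0,0,0],"claw":0.16},
    {"dp":[-0.04,0,-0.05],"turn":[0,0,0],"claw":0.16},
    {"dp":[-0.04,0.1,-0.05],"turn":[0,0,0],"claw":0.16},
    {"dp":[-0.04,0.2,-0.05],"turn":[0,0,0],"claw":0.16}
  ]
}}

```text
t: 3.58
ee_pos: [545.6, -45.6, 4.6]
orientation: [-1.577, -0.008, 0.027]
ft_force: [-0.2, 0.6, -0.2]
width: 14.2
```

>>> {"name": "jog_arm", "arguments": {
  "steps": [
    {"dp":[0,0.07,0],"turn":[0,0,0],"claw":0.16},
    {"dp":[0,0.15,0],"turn":[0,0,0],"claw":0.16},
    {"dp":[0,0.23,0],"turn":[0,0,0],"claw":0.16},
    {"dp":[0,0.31,0],"turn":[0,0,0],"claw":0.16},
    {"dp":[0,0.4,0],"turn":[0,0,0],"claw":0.16},
    {"dp":[0,0.5,0],"turn":[0,0,0],"claw":0.16},
    {"dp":[0,0.6,0],"turn":[0,0,0],"claw":0.16},
    {"dp":[0,0.7,0],"turn":[0,0,0],"claw":0.16},
    {"dp":[0,0.8,0],"turn":[0,0,0],"claw":0.16},
    {"dp":[0,0.9,0],"turn":[0,0,0],"claw":0.16},
    {"dp":[0,1,0],"turn":[0,0,0],"claw":0.16}
  ]
}}

```text
t: 4.5
ee_pos: [545.6, 35.2, 4.5]
orientation: [-1.577, -0.008, 0.027]
ft_force: [1.0, -0.3, -0.1]
width: 14.2
```

Run:
```python
from h import *
o=ctrl.get_obs(); print(o["ee_pos"],o["ft_force"])
d=ctrl.get_image("wrist"); save(d,"w5")
```

```text
[545.5517691   35.24825212   4.54811693] [ 0.97294029 -0.29513831 -0.08410561]
```

View pics/w5.png

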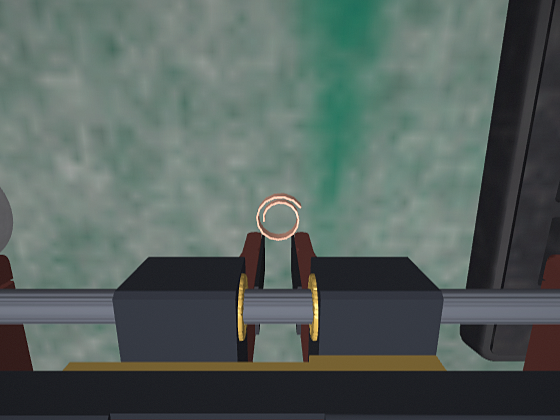

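>>> {"name": "jog_arm", "arguments": {
  "steps": [
    {"dp":[0,0.1,0],"turn":[0,0,0],"claw":0.16},
    {"dp":[0,0.2,0],"turn":[0,0,0],"claw":0.16},
    {"dp":[0,0.3,0],"turn":[0,0,0],"claw":0.16},
    {"dp":[0,0.4,0],"turn":[0,0,0],"claw":0.16},
    {"dp":[0,0.5,0],"turn":[0,0,0],"claw":0.16},
    {"dp":[0,0.6,0],"turn":[0,0,0],"claw":0.16},
    {"dp":[0,0.7,0],"turn":[0,0,0],"claw":0.16},
    {"dp":[0,0.8,0],"turn":[0,0,0],"claw":0.16},
    {"dp":[0,0.9,0],"turn":[0,0,0],"claw":0.16},
    {"dp":[0,1,0],"turn":[0,0,0],"claw":0.16}
  ]
}}

```text
t: 5.38
ee_pos: [545.5, 117.1, 4.6]
orientation: [-1.577, -0.008, 0.027]
ft_force: [0.2, 1.0, -0.3]
width: 14.2
```

>>> {"name": "jog_arm", "arguments": {
  "steps": [
    {"dp":[0,0.1,0],"turn":[0,0,0],"claw":0.16},
    {"dp":[0,0.2,0],"turn":[0,0,0],"claw":0.16},
    {"dp":[0,0.3,0],"turn":[0,0,0],"claw":0.16},
    {"dp":[0,0.4,0],"turn":[0,0,0],"claw":0.16},
    {"dp":[0,0.5,0],"turn":[0,0,0],"claw":0.16},
    {"dp":[0,0.6,0],"turn":[0,0,0],"claw":0.16},
    {"dp":[0,0.7,0],"turn":[0,0,0],"claw":0.16},
    {"dp":[0,0.8,0],"turn":[0,0,0],"claw":0.16},
    {"dp":[0,0.9,0],"turn":[0,0,0],"claw":0.16},
    {"dp":[0,1,0],"turn":[0,0,0],"claw":0.16}
  ]
}}

```text
t: 6.22
ee_pos: [545.5, 197.9, 4.5]
orientation: [-1.577, -0.008, 0.027]
ft_force: [0.1, -0.3, 0.1]
width: 14.3
```

Run:
```python
from h import *
o=ctrl.get_obs(); print(o["ee_pos"],o["ft_force"])
d=ctrl.get_image("wrist"); save(d,"w6")
```

```text
[545.52299017 197.88581384   4.53109994] [ 0.08022702 -0.25522629  0.1421716 ]
```

View pics/w6.png

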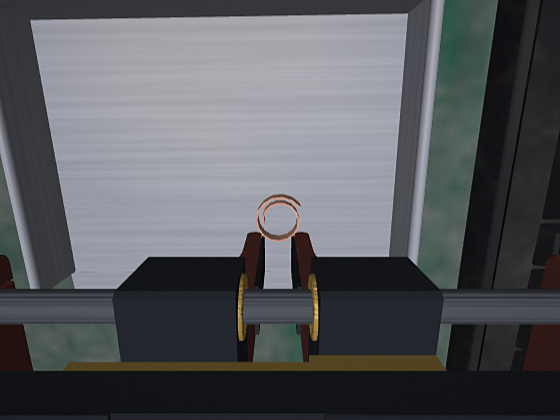

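>>> {"name": "jog_arm", "arguments": {
  "steps": [
    {"dp":[0,0.1,0],"turn":[0,0,0],"claw":0.16},
    {"dp":[0,0.2,0],"turn":[0,0,0],"claw":0.16},
    {"dp":[0,0.3,0],"turn":[0,0,0],"claw":0.16},
    {"dp":[0,0.4,0],"turn":[0,0,0],"claw":0.16},
    {"dp":[0,0.5,0],"turn":[0,0,0],"claw":0.16},
    {"dp":[0,0.55,0],"turn":[0,0,0],"claw":0.16},
    {"dp":[0,0.6,0],"turn":[0,0,0],"claw":0.16},
    {"dp":[0,0.6,0],"turn":[0,0,0],"claw":0.16},
    {"dp":[0,0.4,0],"turn":[0,0,0],"claw":0.16},
    {"dp":[0,0.2,0],"turn":[0,0,0],"claw":0.16},
    {"dp":[0,0,0.3],"turn":[0,0,0],"claw":0.16},
    {"dp":[0,-0.2,0.8],"turn":[0,0,0],"claw":0.16}
  ]
}}

```text
t: 7.27
ee_pos: [542.5, 180.8, 64.4]
orientation: [-1.579, -0.003, 0.033]
ft_force: [0.1, -0.1, 0.0]
width: 14.0
```

Run:
```python
from h import *
o=ctrl.get_obs(); print(o["ee_pos"],o["ft_force"])
d=ctrl.get_image("wrist"); save(d,"w7")
```

```text
[542.46184432 180.79338809  64.41054718] [ 0.09943993 -0.14870736  0.03457956]
```

View pics/w7.png

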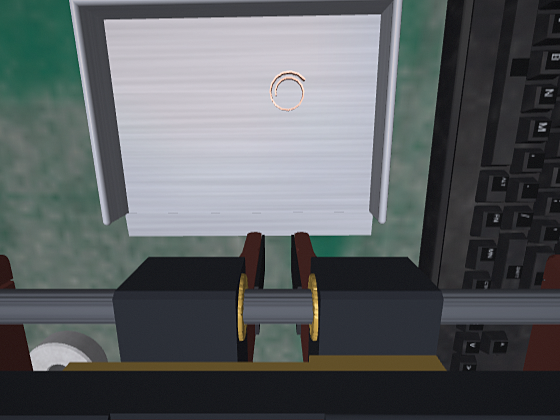

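>>> {"name": "jog_arm", "arguments": {
  "steps": [
    {"dp":[0,-0.5,0],"turn":[0,0,0],"claw":0.16},
    {"dp":[0,-1,0],"turn":[0,0,0],"claw":0.16},
    {"dp":[0,-1,0],"turn":[0,0,0],"claw":0.16}
  ]
}}

```text
t: 7.57
ee_pos: [546.9, 94.1, 73.6]
orientation: [-1.577, -0.007, 0.02]
ft_force: [-1.0, 0.9, 0.0]
width: 13.9
```

>>> {"name": "jog_arm", "arguments": {
  "steps": [
    {"dp":[0,-0.5,0],"turn":[0,0,0],"claw":0.16},
    {"dp":[0,-1,0],"turn":[0,0,0],"claw":0.16},
    {"dp":[0,-1,0],"turn":[0,0,0],"claw":0.16}
  ]
}}

```text
t: 7.82
ee_pos: [546.3, 8.6, 73.5]
orientation: [-1.579, -0.004, 0.017]
ft_force: [-0.1, -0.3, 0.6]
width: 13.8
```

>>> {"name": "jog_arm", "arguments": {
  "steps": [
    {"dp":[0,-0.5,0],"turn":[0,0,0],"claw":0.16},
    {"dp":[0,-1,0],"turn":[0,0,0],"claw":0.16},
    {"dp":[0,-1,0],"turn":[0,0,0],"claw":0.16}
  ]
}}

```text
t: 8.07
ee_pos: [546.2, -76.6, 73.6]
orientation: [-1.58, -0.001, 0.013]
ft_force: [-0.9, -0.0, 0.4]
width: 14.0
```

>>> {"name": "jog_arm", "arguments": {
  "steps": [
    {"dp":[0,-0.5,0],"turn":[0,0,0],"claw":0.16},
    {"dp":[0,-1,0],"turn":[0,0,0],"claw":0.16},
    {"dp":[0,-1,0],"turn":[0,0,0],"claw":0.16}
  ]
}}

```text
t: 8.32
ee_pos: [546.6, -161.6, 73.9]
orientation: [-1.581, 0.001, 0.008]
ft_force: [-0.0, 0.6, -0.7]
width: 13.8
```

>>> {"name": "jog_arm", "arguments": {
  "steps": [
    {"dp":[-0.1,0.05,0],"turn":[0,0,0.01],"claw":0.16},
    {"dp":[-0.1,0.05,-0.4],"turn":[0,0,0.01],"claw":0.16},
    {"dp":[-0.1,0.05,-0.75],"turn":[0,0,0.01],"claw":0.16},
    {"dp":[-0.1,0.05,-0.75],"turn":[0,0,0.01],"claw":0.16},
    {"dp":[-0.1,0.05,-0.75],"turn":[0,0,0.01],"claw":0.16},
    {"dp":[-0.1,0.05,-0.75],"turn":[0,0,0.01],"claw":0.16}
  ]
}}

```text
t: 8.82
ee_pos: [539.1, -157.3, 14.6]
orientation: [-1.581, -0.024, 0.033]
ft_force: [-0.4, 1.3, 1.0]
width: 13.9
```

Run:
```python
from h import *
o=ctrl.get_obs(); print(o["ee_pos"],o["ft_force"])
d=ctrl.get_image("wrist"); save(d,"w8")
```

```text
[ 539.05332547 -157.28161649   14.60483031] [-0.40330848  1.33997227  1.02079402]
```

View pics/w8.png

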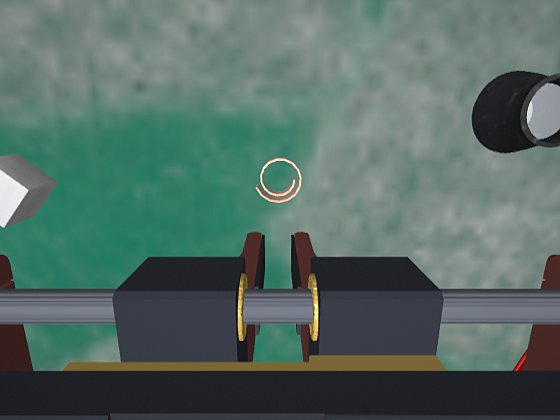

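>>> {"name": "jog_arm", "arguments": {
  "steps": [
    {"dp":[0.01,0,-0.125],"turn":[0,0,0],"claw":0.16},
    {"dp":[0.01,0,-0.125],"turn":[0,0,0],"claw":0.16},
    {"dp":[0.01,0.08,-0.125],"turn":[0,0,0],"claw":0.16},
    {"dp":[0.01,0.15,-0.125],"turn":[0,0,0],"claw":0.16},
    {"dp":[0.01,0.22,-0.125],"turn":[0,0,0],"claw":0.16},
    {"dp":[0.01,0.3,-0.125],"turn":[0,0,0],"claw":0.16},
    {"dp":[0.01,0.4,-0.125],"turn":[0,0,0],"claw":0.16},
    {"dp":[0.01,0.5,-0.125],"turn":[0,0,0],"claw":0.16},
    {"dp":[0.01,0.6,-0.125],"turn":[0,0,0],"claw":0.16},
    {"dp":[0.01,0.7,-0.125],"turn":[0,0,0],"claw":0.16},
    {"dp":[0.01,0.8,-0.125],"turn":[0,0,0],"claw":0.16}
  ]
}}

```text
t: 9.78
ee_pos: [540.3, -92.5, 5.1]
orientation: [-1.582, -0.025, 0.032]
ft_force: [0.3, -1.0, -0.2]
width: 14.3
```

Run:
```python
from h import *
o=ctrl.get_obs(); print(o["ee_pos"],o["ft_force"])
d=ctrl.get_image("wrist"); save(d,"w9")
```

```text
[540.3230437  -92.5419054    5.12778135] [ 0.33346765 -0.966924   -0.17707361]
```

View pics/w9.png

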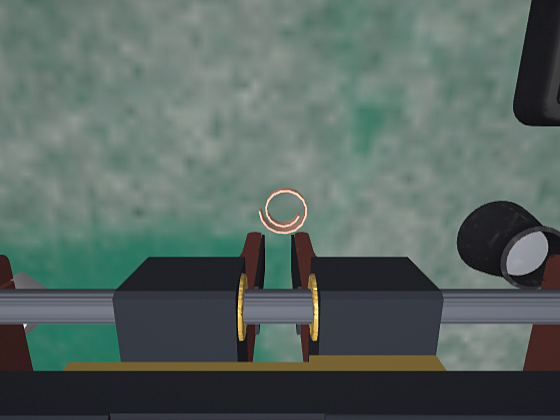

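>>> {"name": "jog_arm", "arguments": {
  "steps": [
    {"dp":[0.02,0.08,0],"turn":[0,0,0],"claw":0.16},
    {"dp":[0.04,0.16,0],"turn":[0,0,0],"claw":0.16},
    {"dp":[0.04,0.25,0],"turn":[0,0,0],"claw":0.16},
    {"dp":[0.04,0.35,0],"turn":[0,0,0],"claw":0.16},
    {"dp":[0.04,0.45,0],"turn":[0,0,0],"claw":0.16},
    {"dp":[0.04,0.55,0],"turn":[0,0,0],"claw":0.16},
    {"dp":[0.04,0.65,0],"turn":[0,0,0],"claw":0.16},
    {"dp":[0.04,0.75,0],"turn":[0,0,0],"claw":0.16},
    {"dp":[0.04,0.85,0],"turn":[0,0,0],"claw":0.16},
    {"dp":[0.04,0.95,0],"turn":[0,0,0],"claw":0.16}
  ]
}}

```text
t: 10.67
ee_pos: [543.3, -14.6, 5.1]
orientation: [-1.581, -0.026, 0.033]
ft_force: [-0.1, -0.3, 0.4]
width: 14.1
```

Run:
```python
from h import *
o=ctrl.get_obs(); print(o["ee_pos"],o["ft_force"])
d=ctrl.get_image("wrist"); save(d,"w10")
```

```text
[543.29153054 -14.63875129   5.06999255] [-0.11006348 -0.32088555  0.37486468]
```

View pics/w10.png

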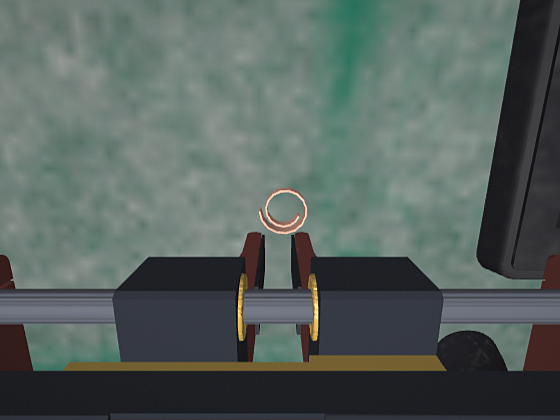

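>>> {"name": "jog_arm", "arguments": {
  "steps": [
    {"dp":[-0.01,0.1,0],"turn":[0,0,0],"claw":0.16},
    {"dp":[-0.02,0.2,0],"turn":[0,0,0],"claw":0.16},
    {"dp":[-0.03,0.3,0],"turn":[0,0,0],"claw":0.16},
    {"dp":[-0.04,0.4,0],"turn":[0,0,0],"claw":0.16},
    {"dp":[-0.05,0.5,0],"turn":[0,0,0],"claw":0.16},
    {"dp":[-0.06,0.6,0],"turn":[0,0,0],"claw":0.16},
    {"dp":[-0.07,0.7,0],"turn":[0,0,0],"claw":0.16},
    {"dp":[-0.08,0.8,0],"turn":[0,0,0],"claw":0.16},
    {"dp":[-0.09,0.9,0],"turn":[0,0,0],"claw":0.16},
    {"dp":[-0.1,1,0],"turn":[0,0,0],"claw":0.16}
  ]
}}

```text
t: 11.55
ee_pos: [535.2, 67.2, 5.1]
orientation: [-1.581, -0.026, 0.033]
ft_force: [-0.4, -0.3, 0.2]
width: 14.2
```

>>> {"name": "jog_arm", "arguments": {
  "steps": [
    {"dp":[-0.01,0.1,0],"turn":[0,0,0],"claw":0.16},
    {"dp":[-0.02,0.2,0],"turn":[0,0,0],"claw":0.16},
    {"dp":[-0.03,0.3,0],"turn":[0,0,0],"claw":0.16},
    {"dp":[-0.04,0.4,0],"turn":[0,0,0],"claw":0.16},
    {"dp":[-0.05,0.5,0],"turn":[0,0,0],"claw":0.16},
    {"dp":[-0.06,0.6,0],"turn":[0,0,0],"claw":0.16},
    {"dp":[-0.07,0.7,0],"turn":[0,0,0],"claw":0.16},
    {"dp":[-0.08,0.8,0],"turn":[0,0,0],"claw":0.16},
    {"dp":[-0.09,0.9,0],"turn":[0,0,0],"claw":0.16},
    {"dp":[-0.1,1,0],"turn":[0,0,0],"claw":0.16}
  ]
}}

```text
t: 12.38
ee_pos: [527.1, 148.0, 5.1]
orientation: [-1.581, -0.026, 0.033]
ft_force: [-0.1, -0.0, -0.1]
width: 14.1
```

Run:
```python
from h import *
o=ctrl.get_obs(); print(o["ee_pos"],o["ft_force"])
d=ctrl.get_image("wrist"); save(d,"w11")
```

```text
[527.07508086 147.98689569   5.06436392] [-0.14915357 -0.03184073 -0.08321879]
```

View pics/w11.png

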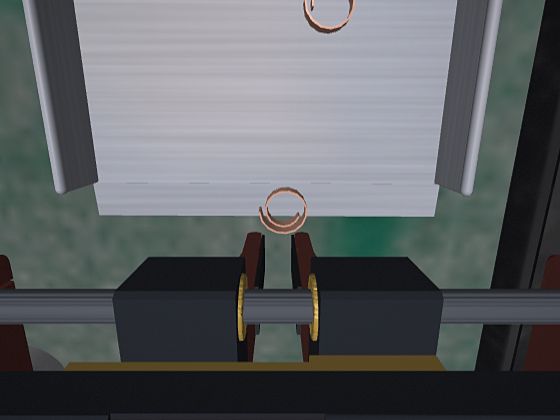

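>>> {"name": "jog_arm", "arguments": {
  "steps": [
    {"dp":[-0.01,0.1,0],"turn":[0,0,0],"claw":0.16},
    {"dp":[-0.02,0.2,0],"turn":[0,0,0],"claw":0.16},
    {"dp":[-0.03,0.3,0],"turn":[0,0,0],"claw":0.16},
    {"dp":[-0.04,0.4,0],"turn":[0,0,0],"claw":0.16},
    {"dp":[-0.05,0.5,0],"turn":[0,0,0],"claw":0.16},
    {"dp":[-0.06,0.6,0],"turn":[0,0,0],"claw":0.16},
    {"dp":[-0.07,0.7,0],"turn":[0,0,0],"claw":0.16},
    {"dp":[-0.08,0.8,0],"turn":[0,0,0],"claw":0.16},
    {"dp":[-0.09,0.9,0],"turn":[0,0,0],"claw":0.16},
    {"dp":[-0.1,0.95,0],"turn":[0,0,0],"claw":0.16},
    {"dp":[-0.1,0.98,0],"turn":[0,0,0],"claw":0.16}
  ]
}}

```text
t: 13.35
ee_pos: [518.9, 228.2, 5.1]
orientation: [-1.581, -0.027, 0.034]
ft_force: [0.1, -0.7, 0.3]
width: 14.1
```

>>> {"name": "jog_arm", "arguments": {
  "steps": [
    {"dp":[0,-0.2,0],"turn":[0,0,0],"claw":0.16},
    {"dp":[0,-0.4,0],"turn":[0,0,0],"claw":0.16},
    {"dp":[0,-0.5,0.5],"turn":[0,0,0],"claw":0.16},
    {"dp":[0,-0.7,0.9],"turn":[0,0,0],"claw":0.16},
    {"dp":[0,-0.7,0.9],"turn":[0,0,0],"claw":0.16}
  ]
}}

```text
t: 13.77
ee_pos: [521.7, 171.2, 81.6]
orientation: [-1.579, -0.031, 0.028]
ft_force: [1.4, 0.4, -0.7]
width: 13.9
```

Run:
```python
from h import *
o=ctrl.get_obs(); print(o["ee_pos"],o["ft_force"])
d=ctrl.get_image("wrist"); save(d,"w12")
```

```text
[521.73134247 171.23620364  81.55324485] [ 1.41224188  0.35609468 -0.65876741]
```

View pics/w12.png

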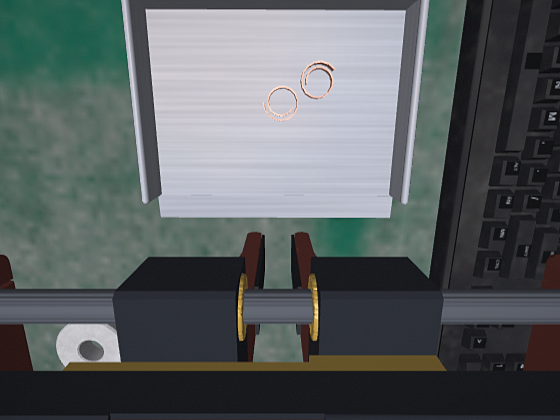

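>>> {"name": "jog_arm", "arguments": {
  "steps": [
    {"dp":[0,-0.5,0],"turn":[0,0,0],"claw":0.16},
    {"dp":[0,-1,0],"turn":[0,0,0],"claw":0.16},
    {"dp":[0,-1,0],"turn":[0,0,0],"claw":0.16}
  ]
}}

```text
t: 14.07
ee_pos: [519.9, 87.4, 78.9]
orientation: [-1.581, -0.026, 0.028]
ft_force: [0.1, -0.6, 0.2]
width: 13.8
```

>>> {"name": "jog_arm", "arguments": {
  "steps": [
    {"dp":[0,-0.5,0],"turn":[0,0,0],"claw":0.16},
    {"dp":[0,-1,0],"turn":[0,0,0],"claw":0.16},
    {"dp":[0,-1,0],"turn":[0,0,0],"claw":0.16}
  ]
}}

```text
t: 14.32
ee_pos: [519.2, 3.1, 78.0]
orientation: [-1.581, -0.022, 0.026]
ft_force: [0.1, -0.1, -0.9]
width: 14.2
```

>>> {"name": "jog_arm", "arguments": {
  "steps": [
    {"dp":[0,-0.5,0],"turn":[0,0,0],"claw":0.16},
    {"dp":[0,-1,0],"turn":[0,0,0],"claw":0.16},
    {"dp":[0,-1,0],"turn":[0,0,0],"claw":0.16}
  ]
}}

```text
t: 14.57
ee_pos: [519.3, -81.1, 77.3]
orientation: [-1.582, -0.019, 0.023]
ft_force: [0.7, 0.4, 0.5]
width: 13.9
```

>>> {"name": "jog_arm", "arguments": {
  "steps": [
    {"dp":[0,-0.5,0],"turn":[0,0,0],"claw":0.16},
    {"dp":[0,-1,0],"turn":[0,0,0],"claw":0.16},
    {"dp":[0,-1,0],"turn":[0,0,0],"claw":0.16}
  ]
}}

```text
t: 14.82
ee_pos: [520.1, -165.3, 76.8]
orientation: [-1.584, -0.017, 0.019]
ft_force: [0.1, 0.5, 0.4]
width: 13.8
```

Run:
```python
from h import *
o=ctrl.get_obs(); print(o["ee_pos"],o["ft_force"])
d=ctrl.get_image("side"); save(d,"s13"); P=pts(d)
for u,v in [(330,370),(300,385),(270,400)]: print(P[v,u].round(0))
```

```text
[ 520.09422069 -165.30186414   76.84815112] [0.13647454 0.47024901 0.36705943]
[ 517. -351.   75.]
[ 477. -365.   74.]
[ 439. -379.   75.]
```

View pics/s13.png

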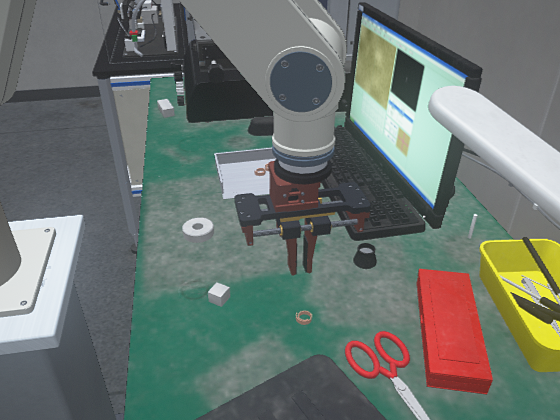

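>>> {"name": "jog_arm", "arguments": {
  "steps": [
    {"dp":[0.01,-0.45,0],"turn":[0,0,0],"claw":0.16},
    {"dp":[0.01,-0.85,0],"turn":[0,0,0.005],"claw":0.16},
    {"dp":[0.01,-0.85,-0.4],"turn":[0,0,0.005],"claw":0.16},
    {"dp":[0.01,-0.85,-0.8],"turn":[0,0,0.005],"claw":0.16},
    {"dp":[0.01,-0.85,-0.8],"turn":[0,0,0.005],"claw":0.16},
    {"dp":[0.01,-0.85,-0.8],"turn":[0,0,0.005],"claw":0.16}
  ]
}}

```text
t: 15.37
ee_pos: [518.9, -228.7, 10.9]
orientation: [-1.58, -0.025, 0.036]
ft_force: [-0.3, 0.3, 0.3]
width: 13.8
```

Run:
```python
from h import *
o=ctrl.get_obs(); print(o["ee_pos"],o["ft_force"])
d=ctrl.get_image("wrist"); save(d,"w14")
```

```text
[ 518.86096162 -228.73493176   10.93276131] [-0.31793678  0.34731054  0.30299338]
```

View pics/w14.png

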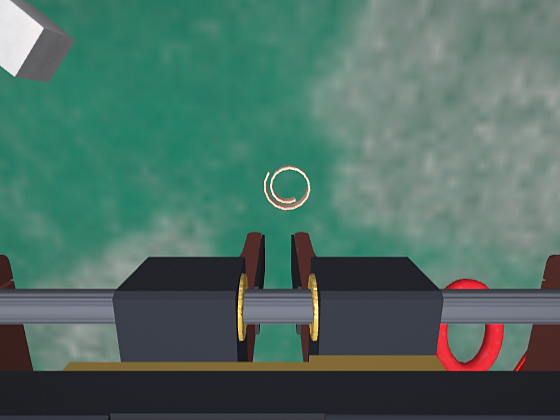

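>>> {"name": "jog_arm", "arguments": {
  "steps": [
    {"dp":[0.06,0,-0.03],"turn":[0,0,0],"claw":0.16},
    {"dp":[0.06,0,-0.075],"turn":[0,0,0],"claw":0.16},
    {"dp":[0.06,0.08,-0.075],"turn":[0,0,0],"claw":0.16},
    {"dp":[0.06,0.15,-0.075],"turn":[0,0,0],"claw":0.16},
    {"dp":[0.06,0.22,-0.075],"turn":[0,0,0],"claw":0.16},
    {"dp":[0.06,0.3,-0.075],"turn":[0,0,0],"claw":0.16},
    {"dp":[0.06,0.4,-0.075],"turn":[0,0,0],"claw":0.16},
    {"dp":[0.06,0.5,-0.075],"turn":[0,0,0],"claw":0.16},
    {"dp":[0.06,0.6,-0.075],"turn":[0,0,0],"claw":0.16},
    {"dp":[0.06,0.7,-0.075],"turn":[0,0,0],"claw":0.16},
    {"dp":[0.06,0.8,-0.075],"turn":[0,0,0],"claw":0.16}
  ]
}}

```text
t: 16.33
ee_pos: [525.0, -164.5, 6.5]
orientation: [-1.581, -0.027, 0.034]
ft_force: [0.0, 0.1, 0.5]
width: 14.2
```

Run:
```python
from h import *
o=ctrl.get_obs(); print(o["ee_pos"],o["ft_force"])
d=ctrl.get_image("wrist"); save(d,"w15")
```

```text
[ 524.96046346 -164.48713456    6.46844723] [0.04238991 0.13286681 0.48418861]
```

View pics/w15.png

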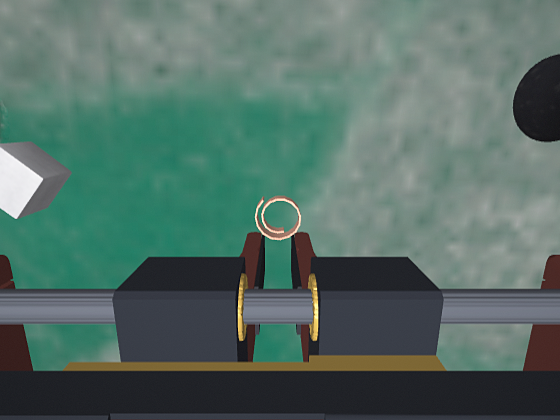

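>>> {"name": "jog_arm", "arguments": {
  "steps": [
    {"dp":[-0.01,0.1,-0.02],"turn":[0,0,0],"claw":0.16},
    {"dp":[-0.02,0.2,-0.02],"turn":[0,0,0],"claw":0.16},
    {"dp":[-0.03,0.3,-0.02],"turn":[0,0,0],"claw":0.16},
    {"dp":[-0.04,0.4,-0.02],"turn":[0,0,0],"claw":0.16},
    {"dp":[-0.05,0.5,-0.02],"turn":[0,0,0],"claw":0.16},
    {"dp":[-0.06,0.6,-0.02],"turn":[0,0,0],"claw":0.16},
    {"dp":[-0.07,0.7,-0.02],"turn":[0,0,0],"claw":0.16},
    {"dp":[-0.08,0.8,-0.02],"turn":[0,0,0],"claw":0.16},
    {"dp":[-0.09,0.9,-0.02],"turn":[0,0,0],"claw":0.16},
    {"dp":[-0.1,1,-0.02],"turn":[0,0,0],"claw":0.16}
  ]
}}

```text
t: 17.22
ee_pos: [516.6, -82.6, 4.8]
orientation: [-1.581, -0.027, 0.035]
ft_force: [0.2, 0.1, 0.0]
width: 13.9
```

>>> {"name": "jog_arm", "arguments": {
  "steps": [
    {"dp":[-0.01,0.1,0],"turn":[0,0,0],"claw":0.16},
    {"dp":[-0.02,0.2,0],"turn":[0,0,0],"claw":0.16},
    {"dp":[-0.03,0.3,0],"turn":[0,0,0],"claw":0.16},
    {"dp":[-0.04,0.4,0],"turn":[0,0,0],"claw":0.16},
    {"dp":[-0.05,0.5,0],"turn":[0,0,0],"claw":0.16},
    {"dp":[-0.06,0.6,0],"turn":[0,0,0],"claw":0.16},
    {"dp":[-0.07,0.7,0],"turn":[0,0,0],"claw":0.16},
    {"dp":[-0.08,0.8,0],"turn":[0,0,0],"claw":0.16},
    {"dp":[-0.09,0.9,0],"turn":[0,0,0],"claw":0.16},
    {"dp":[-0.1,1,0],"turn":[0,0,0],"claw":0.16}
  ]
}}

```text
t: 18.05
ee_pos: [508.5, -1.8, 4.8]
orientation: [-1.581, -0.027, 0.035]
ft_force: [0.1, 0.5, 0.8]
width: 14.1
```

Run:
```python
from h import *
o=ctrl.get_obs(); print(o["ee_pos"],o["ft_force"])
d=ctrl.get_image("wrist"); save(d,"w16")
```

```text
[508.50168054  -1.78294628   4.76920425] [0.11520036 0.46231531 0.83798017]
```

View pics/w16.png

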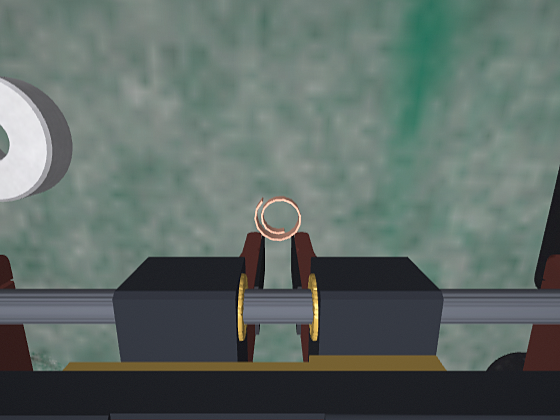

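>>> {"name": "jog_arm", "arguments": {
  "steps": [
    {"dp":[-0.01,0.1,0],"turn":[0,0,0],"claw":0.16},
    {"dp":[-0.02,0.2,0],"turn":[0,0,0],"claw":0.16},
    {"dp":[-0.03,0.3,0],"turn":[0,0,0],"claw":0.16},
    {"dp":[-0.04,0.4,0],"turn":[0,0,0],"claw":0.16},
    {"dp":[-0.05,0.5,0],"turn":[0,0,0],"claw":0.16},
    {"dp":[-0.06,0.6,0],"turn":[0,0,0],"claw":0.16},
    {"dp":[-0.07,0.7,0],"turn":[0,0,0],"claw":0.16},
    {"dp":[-0.08,0.8,0],"turn":[0,0,0],"claw":0.16},
    {"dp":[-0.09,0.9,0],"turn":[0,0,0],"claw":0.16},
    {"dp":[-0.1,1,0],"turn":[0,0,0],"claw":0.16}
  ]
}}

```text
t: 18.93
ee_pos: [500.2, 80.0, 4.7]
orientation: [-1.58, -0.027, 0.036]
ft_force: [-0.2, 0.1, -0.5]
width: 14.2
```

>>> {"name": "jog_arm", "arguments": {
  "steps": [
    {"dp":[-0.01,0.1,0],"turn":[0,0,0],"claw":0.16},
    {"dp":[-0.02,0.2,0],"turn":[0,0,0],"claw":0.16},
    {"dp":[-0.03,0.3,0],"turn":[0,0,0],"claw":0.16},
    {"dp":[-0.04,0.4,0],"turn":[0,0,0],"claw":0.16},
    {"dp":[-0.05,0.5,0],"turn":[0,0,0],"claw":0.16},
    {"dp":[-0.06,0.6,0],"turn":[0,0,0],"claw":0.16},
    {"dp":[-0.07,0.7,0],"turn":[0,0,0],"claw":0.16},
    {"dp":[-0.08,0.8,0],"turn":[0,0,0],"claw":0.16},
    {"dp":[-0.09,0.9,0],"turn":[0,0,0],"claw":0.16},
    {"dp":[-0.1,1,0],"turn":[0,0,0],"claw":0.16}
  ]
}}

```text
t: 19.77
ee_pos: [492.1, 160.8, 4.7]
orientation: [-1.58, -0.028, 0.036]
ft_force: [-0.7, -0.1, 0.8]
width: 14.2
```

Run:
```python
from h import *
o=ctrl.get_obs(); print(o["ee_pos"],o["ft_force"])
d=ctrl.get_image("wrist"); save(d,"w17")
```

```text
[492.10555771 160.77831806   4.74313476] [-0.68956264 -0.14729595  0.78453921]
```

View pics/w17.png

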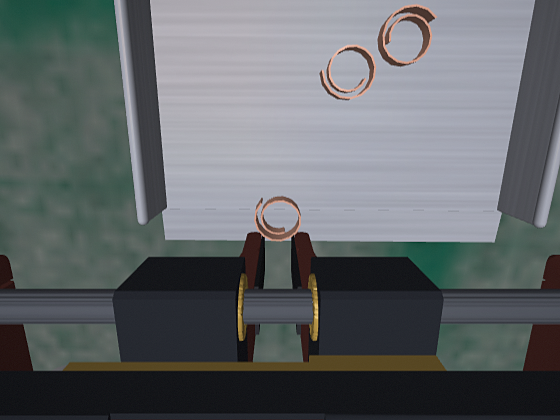

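Third coil is on the lip at (278,217), with the other two in the pan. I'll push it 50 mm further, then retreat.

>>> {"name": "jog_arm", "arguments": {
  "steps": [
    {"dp":[-0.01,0.1,0],"turn":[0,0,0],"claw":0.16},
    {"dp":[-0.02,0.2,0],"turn":[0,0,0],"claw":0.16},
    {"dp":[-0.03,0.3,0],"turn":[0,0,0],"claw":0.16},
    {"dp":[-0.04,0.4,0],"turn":[0,0,0],"claw":0.16},
    {"dp":[-0.05,0.5,0],"turn":[0,0,0],"claw":0.16},
    {"dp":[-0.06,0.58,0],"turn":[0,0,0],"claw":0.16},
    {"dp":[-0.07,0.65,0],"turn":[0,0,0],"claw":0.16},
    {"dp":[-0.07,0.7,0],"turn":[0,0,0],"claw":0.16},
    {"dp":[-0.07,0.7,0],"turn":[0,0,0],"claw":0.16}
  ]
}}

```text
t: 20.57
ee_pos: [486.7, 218.6, 4.8]
orientation: [-1.58, -0.029, 0.036]
ft_force: [0.1, 0.6, 0.7]
width: 14.1
```

>>> {"name": "jog_arm", "arguments": {
  "steps": [
    {"dp":[0,-0.2,0],"turn":[0,0,0],"claw":0.16},
    {"dp":[0,-0.4,0],"turn":[0,0,0],"claw":0.16},
    {"dp":[0,-0.5,0.5],"turn":[0,0,0],"claw":0.16},
    {"dp":[0,-0.7,1],"turn":[0,0,0],"claw":0.16},
    {"dp":[0,-1,1],"turn":[0,0,0],"claw":0.16},
    {"dp":[0,-1,1],"turn":[0,0,0],"claw":0.16}
  ]
}}

```text
t: 21.07
ee_pos: [487.7, 136.3, 86.8]
orientation: [-1.58, -0.03, 0.032]
ft_force: [0.3, -0.7, -1.0]
width: 14.4
```

>>> {"name": "jog_arm", "arguments": {
  "steps": [
    {"dp":[0,-0.5,0.3],"turn":[0,0,0],"claw":0.16},
    {"dp":[0,-1,0.6],"turn":[0,0,0],"claw":0.16},
    {"dp":[0,-1,0.6],"turn":[0,0,0],"claw":0.16}
  ]
}}

```text
t: 21.32
ee_pos: [488.1, 53.8, 136.4]
orientation: [-1.58, -0.03, 0.03]
ft_force: [0.8, 0.7, 0.5]
width: 14.1
```

>>> {"name": "jog_arm", "arguments": {
  "steps": [
    {"dp":[0,-0.5,0.3],"turn":[0,0,0],"claw":0.16},
    {"dp":[0,-1,0.6],"turn":[0,0,0],"claw":0.16},
    {"dp":[0,-1,0.6],"turn":[0,0,0],"claw":0.16},
    {"dp":[0,-1,0.6],"turn":[0,0,0],"claw":0.16},
    {"dp":[0,-1,0.6],"turn":[0,0,0],"claw":0.16}
  ]
}}

```text
t: 21.73
ee_pos: [487.9, -25.9, 183.8]
orientation: [-1.58, -0.028, 0.029]
ft_force: [0.2, -0.1, -0.7]
width: 14.1
```

Run:
```python
from h import *
o=ctrl.get_obs(); print(o["ee_pos"],o["ft_force"],o["t"])
for n in ("top","side"):
    d=ctrl.get_image(n); save(d,n+"9")
    if n=="top":
        hs=cv2.cvtColor(d["img"],cv2.COLOR_RGB2HSV)
        r=d["img"].astype(int); m=((r[...,0]-r[...,2])>25).astype(np.uint8); m[:, :142]=0; m[:155]=0; m[256:]=0; m[:,235:]=0
        m=cv2.dilate(m,np.ones((3,3)))
        k,_,st,c=cv2.connectedComponentsWithStats(m)
        for i in range(1,k):
            b=st[i]; u=b[0]+(b[2]-1)/2; v=b[1]+(b[3]-1)/2
            w=ray(d,u,v,7)[:2]; q=w-np.array([515.2,247.5]); ex=np.array([-.04,.999]); ey=np.array([-.999,-.04])
            print(b,w.round(1),"pan",(q@ex).round(1),(q@ey).round(1))
```

```text
[487.93712279 -25.94668153 183.78894618] [ 0.1597558  -0.10371893 -0.72066412] 21.7333
```

View pics/top9.png

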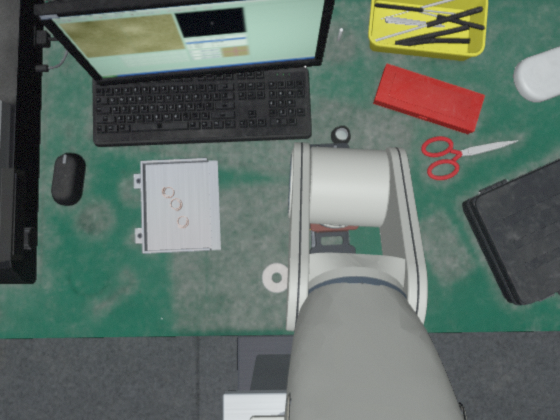

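View pics/side9.png

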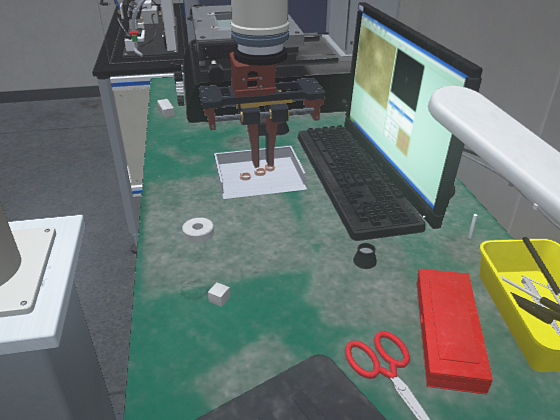

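Run:
```python
from h import *
d=ctrl.get_image("top")
for u,v in [(168,192),(176,204),(182,223)]:
    q=ray(d,u,v,7)[:2]-np.array([515.2,247.5]); print("pan",(q@[-.04,.999]).round(1),(q@[-.999,-.04]).round(1))
print(ctrl.close_job())
```

```text
pan 17.8 -29.7
pan 2.7 -4.7
pan -7.9 33.8
the job is handed in; nothing more can be done
None
```

I swept all three offcuts into the scrap pan one at a time, with the fingers about 14 mm apart so each coil sat between the two tips. They stayed flat and were never gripped or lifted.

**Offcuts:** in the last top picture their centres, in pan coordinates, are about (18, -30), (3, -5) and (-8, 34) mm. That is at least 49 mm past the limit near the mouth and more than 45 mm clear of the side and back limits. I read these positions by eye, because my automatic colour detection of the offcuts found nothing. Their heights in the pan were not measured separately.

**Bystanders:** the ring gauge, block and loupe appear at the same pixels in the side view as at the start. I did not measure their positions again.

**Robot:** I handed in at about 22 s with the gripper about 180 mm above the bench, touching nothing. The wrist force readings never went above about 2 N.

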